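# Clear an incubator lid and hold it open at the stay mark

## Robot

A 6-joint arm with a two-finger parallel gripper is mounted at the origin on the work surface. World frame = base frame: x ahead of the robot, y to its left, z up, the work surface at z = 0. Lengths are in m, angles in degrees, forces in N, time in s.
With the tool pointing down it reaches from about 0.25 to 0.725 m from the base axis. Payload 9.7 kg.
Tool frame: the origin (TCP) lies midway between the tips of the shut fingers; the grasp point (between the pads) lies 19 mm behind it; z points along the fingers, y is the direction in which the jaws open and shut (so a half turn about z gives the same grasp; the last joint's range is limited). The gripper opens to 85 mm and grips with 20 to 120 N. Pads are 22 mm wide; open, the fingers measure 114 mm over their backs; the gripper's body (76 mm by 85 mm) begins 54 mm behind the grasp point. The pads swing forward as they close: fully open they stand 13 mm farther back than shut.
Start: joints at [65.432, 4.979, 10.078, 95.1, 0, 90], TCP at [0.229, 0.5, 0.231] pointing down, gripper open.
Joint ranges: [-179.16, 179.16], [-48.56, 103.87], [-65.8, 70.77], [-126.05, 130.52], [-82.76, 87.17], [-180, 180]. Speed limits (degrees/s): [127.2, 127.2, 147.25, 180, 180, 180].

## Interface

Orientations are given as [roll, pitch, yaw] about the fixed x, y, z axes, in that order (R = Rz(yaw) Ry(pitch) Rx(roll)).
In Python, from workcell import get_obs, camera, get_calibration, job_done gives the robot as it stands.
- The arm moves only by the tool play_rows, never from a script. Its argument "commands" is text: rows parted by semicolons, each of 5 numbers parted by spaces: the opening, from 0 (shut) to 1 (fully open), then the shift along the world's x, y, z in mm, then the turn about the world's z in degrees. A call has 1 to 10 rows; each row is the pose to reach, as a shift and turn from the pose commanded when the call began; what a row does not reach only later rows make up. A row lasts 1/12 s, in which the tool goes at most 41.7 mm and 7.16 degrees, less where a joint would pass 70% of its speed; a pose out of reach is approached as far as the arm can. A call with a gripper value outside its range is refused whole. The fingers move at their own pace and stop on an object; "force" is the grip in N (left out, the last holds). Time passes only in rows, so rows that repeat a pose let the fingers close. It gives the time, the measured TCP pose, the force and the opening at its end, in the units of the state.
- get_obs(): the state, without advancing time (a new reading comes with each control period).
- camera(name): name is "side" or "top" or "wrist"; returns the picture (400x640x3 uint8, red, green, blue); there is no depth.
- get_calibration(name): a dict with "fx", "fy", "cx", "cy" (pixels), "k1" (the pictures are not rectified: a ray, as slopes to the right and down, at radius r is drawn at 1 + k1 r^2 times it, then the intrinsics apply), "eye" and "attitude" of the camera in the world; the wrist camera has in their place "mount" (4x4, takes a point from camera to tool coordinates, whose origin is the TCP and whose axes are the flange's). Camera axes: x right, y down, z forward; pixel columns grow to the right and rows downward; lengths in m; the calibration is good to about 2 mm. A picture is of the moment at which its call begins: read the wrist's pose just before it. get_calibration takes no time and is no camera call.
- job_done(): hands the job in, once; it reports no verdict.
The state is a dict: "time": time; "q": joint angles; "qd": joint speeds; "joint_efforts": joint torques, N m; "ee_pos": TCP position; "tcp_rot": TCP orientation; "wrist_force": force on the tool from outside, world axes, zero at the start; "torque": the same for the moment, N m; "opening": finger opening in m.
Only numpy, scipy, OpenCV 4.12 (cv2) and the standard library are available. Lean on these libraries where they do the work, as an engineer would, in place of code of your own. Each camera call takes 0.05 s, during which the arm holds its last target.

## Task

Take the orange-capped bottle off the incubator's lid and stand it upright in the blue tray, setting it down, not dropping it. Then lift the lid by its front handle until the black knob on its side is level with the red clip on the curved stay, without going past the clip or moving it, and finish while still holding the lid there by the handle: the stay no longer grips, and a lid let go falls shut. Leave the other things on the bench where they are.

Things in the scene. Friction and masses are not known exactly. Their poses are not given: they have to be found in the camera images.
- bottle_mid (a point): Centre (half-way up) of the amber bottle with the orange cap, loose, about 100 g. 96 mm tall over all; round body 36 mm in diameter from its foot to 60 mm up, then a shoulder, and a cap 27 mm in diameter from 78 to 96 mm. It starts upright on the closed lid, foot 140 mm above the bench. z is its own upward axis.
- tray: Fixed shallow open blue tray, 170 mm (its x) by 130 mm (its y), 25 mm high, walls and floor 4 to 5 mm thick. Origin at the centre of its underside, on the bench. Nothing stands in it at the start. It may be on either side of the incubator.
- lid (a joint): Angle of the incubator's lid in rad: 0 closed (level), growing as the front edge is lifted, end stop at 1.05. The lid weighs roughly 0.45 to 0.8 kg with its mass spread evenly; it turns almost freely and falls shut if let go. The incubator is a cream, fixed box 260 mm deep (from front to back), 240 mm wide and 140 mm high with the lid closed, its front facing the robot within about 10 degrees.
- lid_handle (a point): The grey bow handle on the middle of the lid's front edge; it moves with the lid. A round bar 10 mm in diameter and 100 mm long between two end stubs, standing 35 mm out ahead of the lid's front face, so that a finger fits between bar and lid. Origin at the middle of the bar. With the lid closed its x axis points straight back over the lid to the hinge, y lies along the bar, z points up (bar 123 mm above the bench); the axes turn with the lid.
- lid_hinge (a point): Middle of the lid's hinge line, at the back of the incubator, 115 mm above the bench. Fixed. The hinge line lies along its y axis; its x axis points from the front of the incubator to its back. The handle bar's middle lies 285 mm in front of the hinge line and 8 mm above it when the lid is closed.
- lid_knob (a point): The black clamp knob (20 mm in diameter) on the lid's right-hand side as seen from the robot, the point where its pin runs in the slot of the curved steel stay; 120 mm from the hinge line, at the height of the hinge with the lid closed. Moves with the lid.
- clip_mark (a point): The point on the stay's slot that the red clip marks; the knob's point comes to lie on it when the lid is at the marked angle. 120 mm from the hinge line. The red clip is 16 mm wide along the stay and sits just outside its outer edge. Its z axis points along the stay, the way the knob travels as the lid opens.
- red_clip (a joint): Angle at which the red clip is set on the stay, in rad, on the same scale as the lid's angle: the knob is level with the clip when both are equal. Between about 0.42 and 0.85. The clip is clamped and must stay so.
- spare_bottle_mid (a point): Bystander: centre of another amber bottle of the same size with a blue cap, standing on the bench.
- tube_rack_mid (a point): Bystander: centre of a white rack of capped tubes, 70 mm (its x) by 150 mm (its y), 88 mm high, on the bench at the other side of the incubator from the tray.
- slide_box_mid (a point): Bystander: centre of a flat green slide box, 85 mm (x) by 100 mm (y), 35 mm high, on the bench in front of the incubator, a little to its right as seen from the robot.

How it is judged (in metres and radians):
On the way, in this order (a step that is already met when the one before it is completed fails the run):
1. the orange-capped bottle stands upright in the tray, let go, with the lid still closed (x of bottle_mid in the frame of tray between -0.075 and 0.075 m and y of bottle_mid in the frame of tray between -0.055 and 0.055 m and height (world z) of bottle_mid below 0.06 m and angle between bottle_mid's own z axis and vertical below 0.1 rad and contact force between the fingers and bottle below 0.05 N and value of joint lid below 0.06 rad), for 0.2 s.
2. the lid is held by its handle with the knob level with the red clip (distance between lid_knob and clip_mark below 0.008 m and contact force between the fingers and lid above 1 N and distance between the grasp point and lid_handle below 0.065 m), for 0.3 s.
At the end, for the whole second after the job is handed in: The lid is held still by the fingers at its handle (grasp point within 65 mm of the middle of the bar, over 1 N on the lid) with the knob within 8 mm (about 4 degrees) of the red clip's mark, the lid at rest (under 0.05 rad/s), and the orange-capped bottle stands upright in the tray (all of step 2 and velocity of joint lid between -0.05 and 0.05 rad/s and x of bottle_mid in the frame of tray between -0.075 and 0.075 m and y of bottle_mid in the frame of tray between -0.055 and 0.055 m and height (world z) of bottle_mid below 0.06 m and angle between bottle_mid's own z axis and vertical below 0.1 rad); the arm keeps its last pose, push and grip.
It fails at once if the lid is swung more than 18 mm (at the knob) past the red clip (z of lid_knob in the frame of clip_mark above 0.018 m).
It fails at once if the lid is let fall (closing faster than 1.5 rad/s) (velocity of joint lid below -1.5 rad/s).
It fails at once if the bottle is dropped (over 0.7 m/s with no finger on it) or knocked over ((linear speed of bottle above 0.7 m/s and contact force between the fingers and bottle below 0.05 N) or angle between bottle_mid's own z axis and vertical above 1.1 rad).
It fails at once if the red clip is shifted on the stay by more than 6 mm (distance of clip_mark from where it was at the start of the episode above 0.006 m).
It fails at once if a bystander is shifted by more than 20 mm (distance of any of spare_bottle_mid, tube_rack_mid, slide_box_mid from where it was at the start of the episode above 0.02 m).
It also fails if it takes over 64 s, if anything falls off the work surface, if the arm or the gripper's body presses on something with over 40 N, if the wrist force passes 120 N, or if a joint passes its speed limit or range.

## Working session

There is one attempt and no reset: what is moved stays moved. The work goes in short steps, Python scripts to look and compute and a tool call to move; the robot and the scene stay as the last step left them, time stands still between calls to the robot, and variables do not carry over. Pictures are saved under pics/ and viewed, and the job is handed in when it is done.

Besides the shell and the picture viewer there is one more tool, called by a JSON object that holds its "name" and its "arguments". play_rows: Moves the arm, as the interface text tells. Its arguments: {"type":"object","properties":{"commands":{"type":"string"},"force":{"type":"number"}},"required":["commands"]}

```bash
mkdir -p pics; ls; python3 - <<'E'
from workcell import get_obs,camera,get_calibration
import cv2
print(get_obs())
for n in ["side","top","wrist"]:
    print(n,get_calibration(n))
    cv2.imwrite(f"pics/{n}0.png",camera(n)[:,:,::-1])
E
```

```text
pics
{'time': 0.0, 'q': array([ 6.54329592e+01,  5.00979430e+00,  1.00313230e+01,  9.50998015e+01,
       -1.65694573e-03,  9.00026704e+01]), 'qd': array([ 0.05905092,  0.07004617, -0.00326515, -0.0515573 , -0.02740008,
        0.07604886]), 'joint_efforts': array([ 1.35400926e-03, -5.20389855e+01,  4.64802897e+01,  1.63080404e-02,
        1.20186887e-04, -2.44493680e-05]), 'ee_pos': array([0.22856951, 0.499979  , 0.23056756]), 'tcp_rot': array([-1.79921727e+02,  1.66059223e-03,  1.55430291e+02]), 'wrist_force': array([-0.13667404,  0.42175524,  0.52191682]), 'torque': array([ 0.00821595,  0.03170269, -0.03409458]), 'opening': 0.08554173285355238}
side {'fx': 456.1888458116621, 'fy': 456.1888458116621, 'cx': 309.7129972266821, 'cy': 198.60176062412495, 'k1': -0.0036508825270594836, 'eye': array([ 0.11808447, -0.8093728 ,  0.71841447]), 'attitude': array([-120.56499929,    1.10982422,  -30.48032106])}
top {'fx': 512.1159312698372, 'fy': 512.1159312698372, 'cx': 323.314010686803, 'cy': 199.06884589253005, 'k1': 0.0003324743113909718, 'eye': array([0.39562763, 0.01305799, 1.37769374]), 'attitude': array([-170.47240051,    0.81030892,  -90.42003155])}
wrist {'fx': 282.5688338589463, 'fy': 282.5688338589463, 'cx': 317.80816688574777, 'cy': 198.8776604627103, 'k1': -0.031254300921994244, 'mount': array([[-2.42547222e-04, -9.45147235e-01, -3.26644526e-01,
         8.29412866e-02],
       [ 9.99999780e-01, -4.30648626e-04,  5.03541851e-04,
         4.46737079e-04],
       [-6.16590204e-04, -3.26644332e-01,  9.45147132e-01,
        -1.42859883e-01],
       [ 0.00000000e+00,  0.00000000e+00,  0.00000000e+00,
         1.00000000e+00]])}
```

View pics/side0.png

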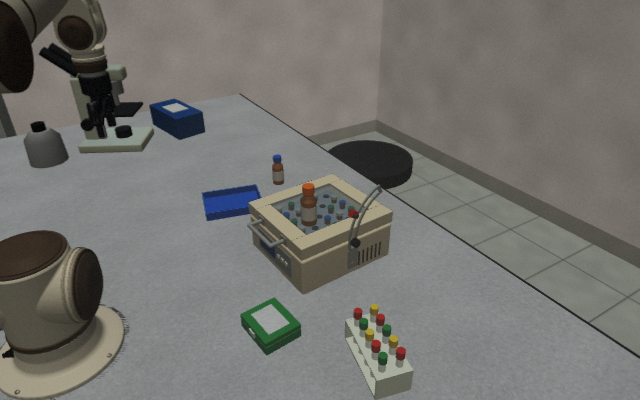

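View pics/top0.png

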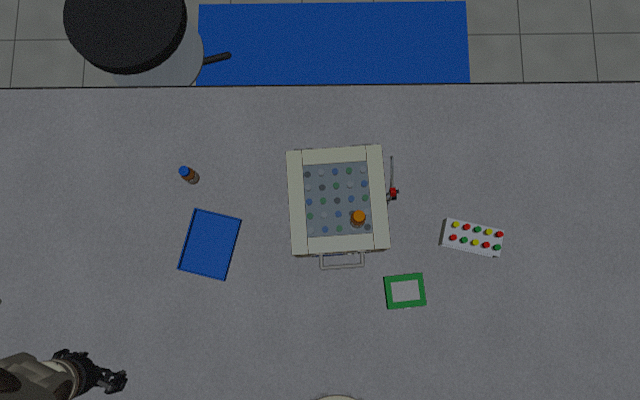

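View pics/wrist0.png

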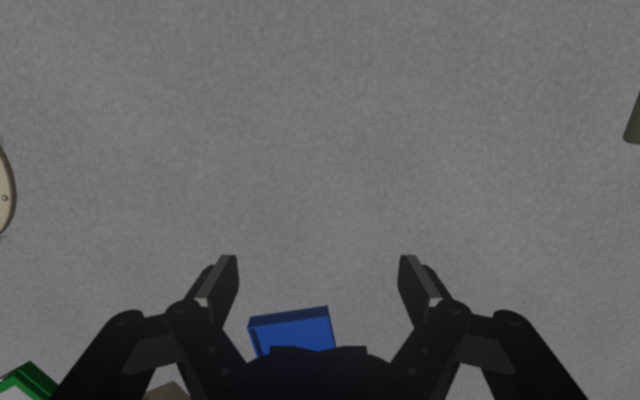

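```bash
cat > h.py <<'E'
import numpy as np, cv2
from scipy.spatial.transform import Rotation as Ro
from workcell import get_obs,camera,get_calibration
def cam(n,obs=None):
    c=get_calibration(n)
    if n!="wrist": return c,Ro.from_euler('xyz',c['attitude'],degrees=True).as_matrix(),np.array(c['eye'])
    R=Ro.from_euler('xyz',obs['tcp_rot'],degrees=True).as_matrix(); M=c['mount']
    return c,R@M[:3,:3],obs['ee_pos']+R@M[:3,3]
def ray(C,uv):
    c,R,e=C; p=np.array([(uv[0]-c['cx'])/c['fx'],(uv[1]-c['cy'])/c['fy']]); q=p.copy()
    for _ in range(10): q=p/(1+c['k1']*(q@q))
    d=R@np.array([q[0],q[1],1]); return e,d/np.linalg.norm(d)
def onz(C,uv,z):
    e,d=ray(C,uv); return e+d*(z-e[2])/d[2]
def tri(rays):
    A=0;b=0
    for e,d in rays:
        P=np.eye(3)-np.outer(d,d);A=A+P;b=b+P@e
    x=np.linalg.solve(A,b); return x,[np.linalg.norm((np.eye(3)-np.outer(d,d))@(x-e)) for e,d in rays]
def proj(C,X):
    c,R,e=C; p=R.T@(np.asarray(X)-e); q=p[:2]/p[2]; q=q*(1+c['k1']*(q@q))
    return np.array([q[0]*c['fx']+c['cx'],q[1]*c['fy']+c['cy']])
def blobs(im,lo,hi,amin=15):
    h=cv2.cvtColor(im,cv2.COLOR_RGB2HSV); m=cv2.inRange(h,np.array(lo),np.array(hi))
    n,l,s,c=cv2.connectedComponentsWithStats(m)
    return m,l,[(i,s[i].tolist(),c[i].round(1).tolist()) for i in range(1,n) if s[i][4]>=amin]
E
python3 - <<'E'
from h import *
T=cam("top");S=cam("side")
it=cv2.imread("pics/top0.png")[:,:,::-1].copy();is_=cv2.imread("pics/side0.png")[:,:,::-1].copy()
for nm,im in(("top",it),("side",is_)):
    print(nm,"orange",blobs(im,(5,150,120),(16,255,255),8)[2]); print("red",blobs(im,(0,150,80),(4,255,255),5)[2]);print("blue",blobs(im,(105,150,60),(125,255,255),40)[2])
m,l,b=blobs(it,(105,150,60),(125,255,255),400)
for i,s,c in b:
    pts=cv2.findNonZero((l==i).astype(np.uint8)); r=cv2.minAreaRect(pts); print(r); bx=cv2.boxPoints(r)
    if s[1]>180: 
        P=[onz(T,u,0.025)[:2].round(4) for u in bx]; print(bx,P,np.mean(P,0))
for u in [(286,150),(381,144),(390,248),(292,255)]: print(u,onz(T,u,.14).round(4))
cv2.imwrite("pics/topz.png",cv2.resize(it[130:290,270:430],None,fx=4,fy=4,interpolation=2)[:,:,::-1])
cv2.imwrite("pics/sidez.png",cv2.resize(is_[140:300,230:410],None,fx=4,fy=3.75,interpolation=2)[:,:,::-1])
E
```

```text
top orange []
red [(1, [390, 188, 6, 8, 32], [392.7, 191.5]), (2, [464, 224, 6, 6, 26], [466.5, 226.4]), (3, [497, 231, 6, 6, 22], [499.5, 233.7]), (4, [451, 235, 5, 5, 21], [453.0, 236.8]), (5, [484, 242, 6, 5, 23], [486.3, 244.2])]
blue [(1, [196, 1, 274, 85, 21633], [334.8, 43.0]), (2, [179, 166, 10, 10, 78], [183.3, 170.3]), (4, [177, 208, 64, 73, 2995], [209.0, 243.9])]
side orange [(1, [302, 183, 12, 6, 56], [307.8, 185.6])]
red [(1, [349, 209, 9, 9, 42], [352.0, 212.5]), (2, [354, 308, 8, 7, 40], [357.7, 310.8]), (3, [377, 314, 8, 7, 40], [380.2, 316.7]), (5, [372, 340, 9, 8, 54], [375.8, 343.1]), (6, [397, 347, 8, 8, 52], [400.5, 350.2])]
blue [(1, [150, 99, 51, 20, 347], [175.1, 109.4]), (3, [202, 185, 59, 35, 1053], [227.9, 201.1])]
((332.06005859375, 43.246070861816406), (81.8795166015625, 273.15533447265625), 89.27477264404297)
((208.29615783691406, 243.58074951171875), (48.58900833129883, 64.46375274658203), 15.255120277404785)
[[176.37692 268.2846 ]
 [193.33847 206.0923 ]
 [240.2154  218.87689]
 [223.25385 281.0692 ]] [array([0.442 , 0.4183]), array([0.6071, 0.3793]), array([0.5714, 0.2526]), array([0.4079, 0.2938])] [0.5071 0.336 ]
(286, 150) [0.7285 0.1212 0.14  ]
(381, 144) [ 0.7412 -0.1157  0.14  ]
(390, 248) [ 0.4825 -0.1307  0.14  ]
(292, 255) [0.4676 0.1055 0.14  ]
```

View pics/topz.png

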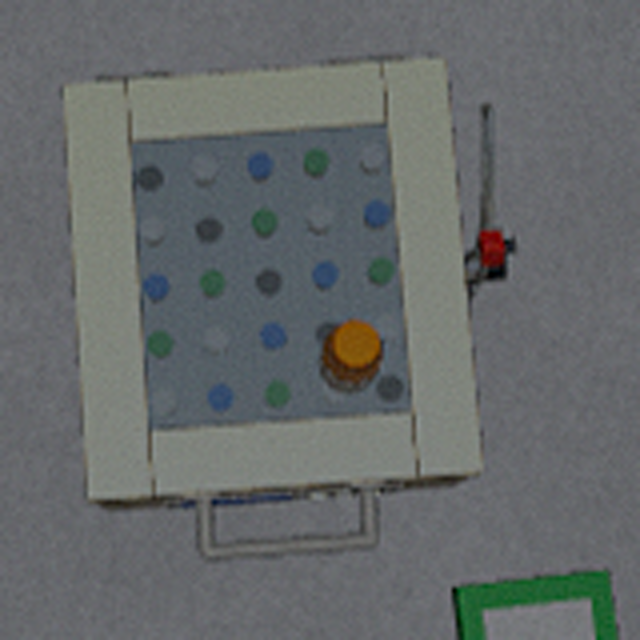

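View pics/sidez.png

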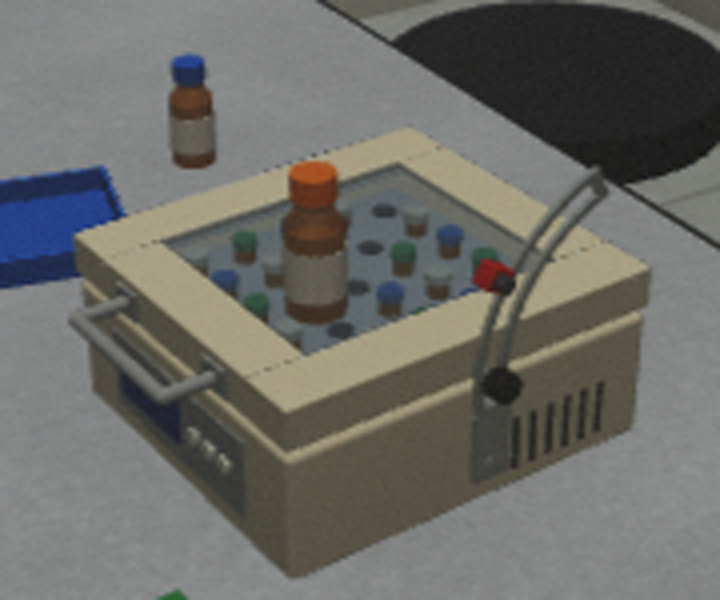

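```bash
python3 - <<'E'
from h import *
T=cam("top");S=cam("side")
z=lambda u:(u[0]/4+270-.4,u[1]/4+130-.4)
s=lambda u:(u[0]/4+230-.4,u[1]/3.75+140-.4)
c=[onz(T,z(u),.14) for u in[(65,86),(443,59),(482,471),(89,498)]]
print(np.round(c,4)); 
ax=(c[0]+c[1]-c[2]-c[3]);ax=ax[:2]/np.linalg.norm(ax); by=c[0]+c[3]-c[1]-c[2]; by=by[:2]/np.linalg.norm(by)
print("yaw x",np.degrees(np.arctan2(ax[1],ax[0])),"yaw y",np.degrees(np.arctan2(-by[0],by[1])), np.linalg.norm(c[0]-c[1]),np.linalg.norm(c[1]-c[2]))
h1,h2=onz(T,z((204,553)),.123),onz(T,z((375,543)),.123); print("bar ends top",h1,h2,(h1+h2)/2,np.linalg.norm(h1-h2))
g1,g2=onz(S,s((75,320)),.123),onz(S,s((160,394)),.123); print("bar ends side",g1,g2,(g1+g2)/2,np.linalg.norm(g1-g2))
d=h1-h2; print("yaw",np.degrees(np.arctan2(-d[0],d[1])))
print("cap top",onz(T,z((357,345)),.236), "side top-cap",onz(S,s((313,172)),.236))
print("foot side front",onz(S,s((316,317)),.14))
yaw=np.arctan2(-d[0],d[1]); 
ct=np.mean(c,0); X=np.array([np.cos(yaw),np.sin(yaw),0]);Y=np.array([-X[1],X[0],0])
print("centre",ct)
hm=(h1+h2)/2; hinge=hm+.285*X; hinge[2]=.115
print("hinge",hinge)
for nm,a,b in(("clip",(493,248),(490,275)),("knob",(498,272),(503,386))):
    P,r=tri([ray(T,z(a)),ray(S,s(b))]); v=P-hinge; print(nm,P.round(4),np.round(r,4),"loc",np.round([v@X,v@Y,v[2]],4),"R",np.hypot(v@X,v[2]),"ang",np.arctan2(v[2],-v@X))
E
```

```text
[[ 0.7256  0.1215  0.14  ]
 [ 0.7404 -0.1141  0.14  ]
 [ 0.484  -0.1309  0.14  ]
 [ 0.4698  0.1058  0.14  ]]
yaw x 3.6364051182660546 yaw y 3.5092550446525417 0.23609011019907775 0.2568691272094633
bar ends top [0.43695566 0.03709694 0.123     ] [ 0.44216803 -0.06679789  0.123     ] [ 0.43956185 -0.01485047  0.123     ] 0.10402549824859549
bar ends side [0.43603819 0.03787793 0.123     ] [ 0.44405376 -0.05890324  0.123     ] [ 0.44004597 -0.01051266  0.123     ] 0.09711253138363625
yaw 2.8721035389348164
cap top [ 0.54838505 -0.05174429  0.236     ] side top-cap [ 0.54966197 -0.04966592  0.236     ]
foot side front [ 0.54515562 -0.05668961  0.14      ]
centre [ 0.60496141 -0.00441174  0.14      ]
hinge [ 7.24203852e-01 -5.70069524e-04  1.15000000e-01]
clip [ 0.6104 -0.1348  0.1903] [0.001 0.001] loc [-0.1204 -0.1284  0.0753] R 0.14201822945807874 ang 0.5589945761710398
knob [ 0.6101 -0.1475  0.1191] [0.0012 0.0012] loc [-0.1213 -0.141   0.0041] R 0.12139477032365861 ang 0.033555953194471695
```

{"name": "play_rows", "arguments": {"commands": "1 0 0 40 0;1 0 0 80 0;1 15 -25 90 -7;1 35 -60 90 -14;1 55 -95 90 -21;1 75 -130 90 -28;1 95 -165 90 -35;1 115 -200 90 -42;1 135 -235 90 -49;1 155 -270 90 -56"}}

```text
time: 0.98
ee_pos: [0.3841, 0.2284, 0.3213]
tcp_rot: [180.0, -0.0, 99.1]
wrist_force: [1.0, 1.0, -0.3]
opening: 0.0855
```

{"name": "play_rows", "arguments": {"commands": "1 20 -35 0 -6;1 40 -70 0 -6;1 60 -105 0 -6;1 80 -140 0 -6;1 100 -175 0 -6;1 120 -210 0 -6;1 140 -245 0 -6;1 160 -280 0 -6;1 165 -281 0 -6;1 165 -281 0 -6"}}

```text
time: 1.82
ee_pos: [0.5496, -0.0526, 0.3197]
tcp_rot: [-179.9, -0.0, 93.2]
wrist_force: [-0.5, 0.6, -0.8]
opening: 0.0852
```

```bash
python3 - <<'E'
from h import *
o=get_obs(); print(o['time'],o['ee_pos'],o['tcp_rot'],o['q'])
im=camera("wrist"); cv2.imwrite("pics/w1.png",im[:,:,::-1]); cv2.imwrite("pics/s1.png",camera("side")[:,:,::-1])
W=cam("wrist",o)
print(blobs(im,(5,150,100),(18,255,255),30)[2], proj(W,(0.549,-.051,.236)))
E
```

```text
1.8167 [ 0.54956574 -0.05263779  0.31974669] [-1.79868326e+02 -2.24481324e-02  9.32424310e+01] [-5.47229546e+00  8.60903926e+00  2.41380884e+01  1.05662604e+02
  2.23835169e-03  8.12852451e+01]
[(1, [304, 190, 30, 28, 657], [318.2, 203.0])] [315.8041804  203.57249982]
```

View pics/w1.png

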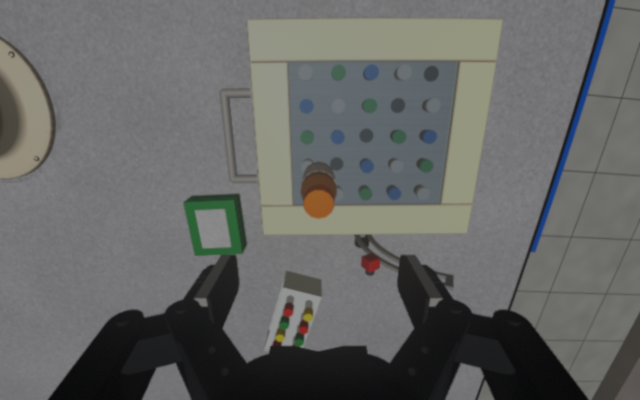

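{"name": "play_rows", "arguments": {"commands": "1 1 1 -35 0;1 1 1 -65 0;1 1 1 -90 0;1 1 1 -110 0;1 1 1 -125 0;1 1 1 -138 0;1 1 1 -147 0;1 1 1 -150 0;1 1 1 -150 0"}}

```text
time: 2.67
ee_pos: [0.5492, -0.0489, 0.1713]
tcp_rot: [-180.0, -0.0, 93.5]
wrist_force: [0.1, 0.3, 0.0]
opening: 0.0853
```

{"name": "play_rows", "arguments": {"commands": "0.2 0 0 0 0;0.2 0 0 0 0;0.2 0 0 0 0;0.2 0 0 0 0;0.2 0 0 0 0;0.2 0 0 0 0;0.2 0 0 0 0;0.2 0 0 0 0", "force": 25}}

```text
time: 3.33
ee_pos: [0.5498, -0.0499, 0.1719]
tcp_rot: [180.0, 0.0, 93.4]
wrist_force: [-1.2, 0.3, 4.9]
opening: 0.0351
```

{"name": "play_rows", "arguments": {"commands": "0.2 0 0 5 0;0.2 0 0 15 0;0.2 0 0 30 0;0.2 0 0 55 0;0.2 0 0 80 0;0.2 0 0 80 0"}}

```text
time: 3.83
ee_pos: [0.5507, -0.0499, 0.2567]
tcp_rot: [179.6, 0.1, 93.4]
wrist_force: [0.7, -0.0, -0.0]
opening: 0.0351
```

```bash
python3 - <<'E'
from h import *
o=get_obs(); print(o['time'],o['ee_pos'],o['opening'],o['wrist_force'])
cv2.imwrite("pics/s2.png",camera("side")[:,:,::-1])
E
```

```text
3.8333 [ 0.55069367 -0.04990284  0.25674643] 0.03506452433045346 [ 0.68069389 -0.04999111 -0.02173451]
```

View pics/s2.png

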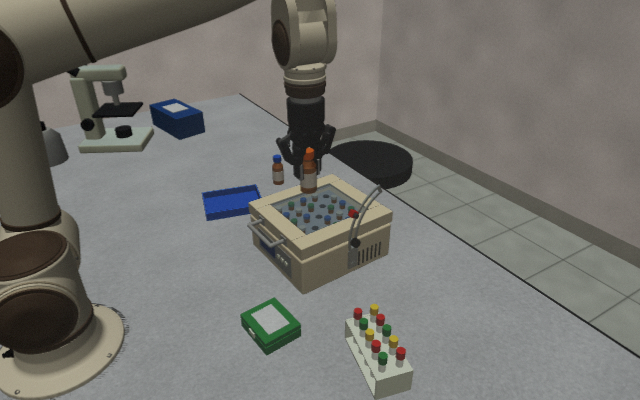

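{"name": "play_rows", "arguments": {"commands": "0.2 -1 8 0 0;0.2 -3 25 0 0;0.2 -6 55 0 0;0.2 -10 90 0 0;0.2 -14 125 0 0;0.2 -18 160 0 0;0.2 -22 195 0 0;0.2 -26 230 0 0;0.2 -30 265 0 0;0.2 -34 298 0 0"}}

```text
time: 4.72
ee_pos: [0.5144, 0.2504, 0.2499]
tcp_rot: [-179.9, 0.0, 93.5]
wrist_force: [0.9, 0.7, -1.4]
opening: 0.0347
```

{"name": "play_rows", "arguments": {"commands": "0.2 -4 32 0 0;0.2 -7 58 -10 0;0.2 -9 77 -30 0;0.2 -10 86 -60 0;0.2 -10 88 -90 0;0.2 -10 88 -120 0;0.2 -10 88 -145 0;0.2 -10 88 -160 0;0.2 -10 88 -170 0;0.2 -10 88 -170 0"}}

```text
time: 5.55
ee_pos: [0.5039, 0.3356, 0.078]
tcp_rot: [-179.7, 0.1, 93.4]
wrist_force: [-0.7, -0.2, -1.6]
opening: 0.0351
```

```bash
python3 - <<'E'
from h import *
o=get_obs(); print(o['time'],o['ee_pos'],o['tcp_rot'],o['opening'],o['wrist_force'])
cv2.imwrite("pics/s3.png",camera("side")[:,:,::-1]);cv2.imwrite("pics/w3.png",camera("wrist")[:,:,::-1])
im=cv2.imread("pics/s3.png")[100:260,150:310]; cv2.imwrite("pics/s3z.png",cv2.resize(im,None,fx=3.5,fy=3.5))
E
```

```text
5.55 [0.50393671 0.33556279 0.07796076] [-1.79747887e+02  1.42503313e-01  9.34450443e+01] 0.03506699635325007 [-0.6533708  -0.20127342 -1.61602364]
```

View pics/s3z.png

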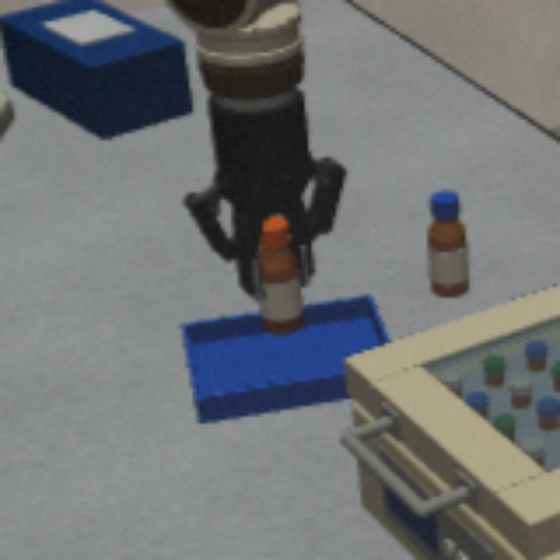

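View pics/w3.png

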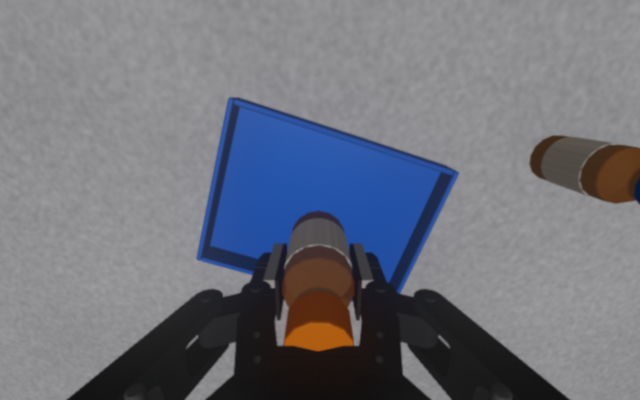

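{"name": "play_rows", "arguments": {"commands": "0.2 0 0 -12 0;0.2 0 0 -22 0;0.2 0 0 -29 0;0.2 0 0 -34 0;0.2 0 0 -36 0;0.2 0 0 -37 0;0.2 0 0 -37 0"}}

```text
time: 6.23
ee_pos: [0.5057, 0.3362, 0.0442]
tcp_rot: [-180.0, 0.0, 93.4]
wrist_force: [0.0, -1.3, -1.5]
opening: 0.0352
```

{"name": "play_rows", "arguments": {"commands": "0.2 0 0 -2 0;0.2 0 0 -3 0;0.2 0 0 -4 0;0.2 0 0 -4 0"}}

```text
time: 6.57
ee_pos: [0.5056, 0.3362, 0.0402]
tcp_rot: [-180.0, 0.0, 93.4]
wrist_force: [0.3, 0.4, -1.1]
opening: 0.0346
```

{"name": "play_rows", "arguments": {"commands": "0.2 0 0 -1 0;0.2 0 0 -2 0;0.2 0 0 -3 0;0.2 0 0 -3 0"}}

```text
time: 6.9
ee_pos: [0.5056, 0.3362, 0.037]
tcp_rot: [-180.0, 0.0, 93.4]
wrist_force: [0.7, 0.8, -0.8]
opening: 0.035
```

{"name": "play_rows", "arguments": {"commands": "0.2 0 0 -1 0;0.2 0 0 -2 0;0.2 0 0 -2 0"}}

```text
time: 7.15
ee_pos: [0.5057, 0.3363, 0.036]
tcp_rot: [180.0, -0.0, 93.4]
wrist_force: [-1.6, -1.6, 4.8]
opening: 0.0348
```

{"name": "play_rows", "arguments": {"commands": "0.5 0 0 0 0;0.6 0 0 0 0;0.8 0 0 0 0;1 0 0 0 0;1 0 0 0 0;1 0 0 0 0;1 0 0 0 0"}}

```text
time: 7.73
ee_pos: [0.5057, 0.3362, 0.0352]
tcp_rot: [-180.0, 0.0, 93.4]
wrist_force: [0.2, 0.4, -0.1]
opening: 0.0855
```

```bash
python3 - <<'E'
from h import *
o=get_obs(); print(o['time'],o['ee_pos'],o['tcp_rot'],o['opening'],o['wrist_force'])
cv2.imwrite("pics/s4.png",camera("side")[:,:,::-1])
im=cv2.imread("pics/s4.png")[100:260,150:310]; cv2.imwrite("pics/s4z.png",cv2.resize(im,None,fx=3.5,fy=3.5))
E
```

```text
7.7333 [0.50567626 0.3361822  0.03521166] [-1.79995944e+02  3.74113040e-03  9.34297403e+01] 0.08547732308700551 [ 0.20634918  0.37825963 -0.05340628]
```

View pics/s4z.png

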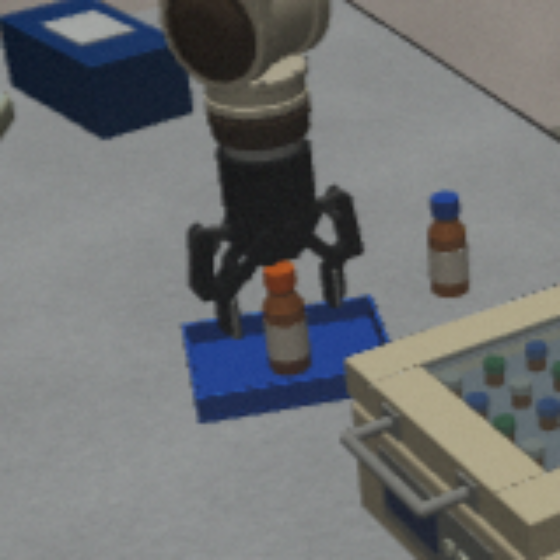

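{"name": "play_rows", "arguments": {"commands": "1 0 0 10 0;1 0 0 35 0;1 0 0 75 0;1 0 0 115 0;1 0 0 155 0;1 0 0 190 0;1 -6 -30 220 0;1 -14 -65 225 0;1 -22 -100 225 0;1 -30 -135 225 0"}}

```text
time: 8.62
ee_pos: [0.4753, 0.2001, 0.2619]
tcp_rot: [179.9, -0.0, 93.5]
wrist_force: [1.0, -0.0, -0.1]
opening: 0.0854
```

{"name": "play_rows", "arguments": {"commands": "0.4 -8 -38 0 0;0.4 -16 -76 0 0;0.4 -24 -114 0 0;0.4 -32 -150 0 0;0.4 -39 -185 0 0;0.4 -42 -210 0 0;0.4 -42 -216 0 0;0.4 -42 -216 0 0"}}

```text
time: 9.28
ee_pos: [0.4335, -0.0162, 0.2612]
tcp_rot: [179.9, 0.0, 93.3]
wrist_force: [-0.3, -0.2, 0.4]
opening: 0.0346
```

```bash
python3 - <<'E'
from h import *
o=get_obs(); print(o['time'],o['ee_pos'],o['tcp_rot'],o['opening'],o['wrist_force'])
cv2.imwrite("pics/w5.png",camera("wrist")[:,:,::-1])
cv2.imwrite("pics/s5.png",camera("side")[:,:,::-1])
W=cam("wrist",o); print(proj(W,(.44,-.0145,.123)),proj(W,o['ee_pos']))
E
```

```text
9.2833 [ 0.43346221 -0.01617532  0.26123966] [1.79921509e+02 1.16653990e-02 9.32605726e+01] 0.03456180002476297 [-0.32472916 -0.17217078  0.38730339]
[322.60149558 185.87519257] [315.42305419 255.943475  ]
```

View pics/w5.png

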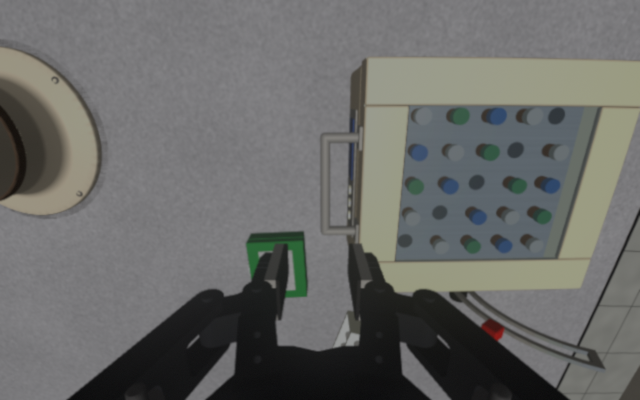

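View pics/s5.png

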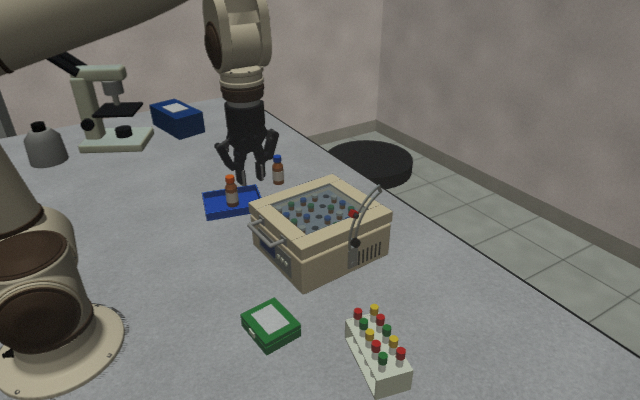

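{"name": "play_rows", "arguments": {"commands": "0.4 3 2 -20 0;0.4 3 2 -50 0;0.4 3 2 -80 0;0.4 3 2 -100 0;0.4 3 2 -115 0;0.4 3 2 -125 0;0.4 3 2 -130 0;0.4 3 2 -130 0"}}

```text
time: 10.05
ee_pos: [0.4365, -0.012, 0.1297]
tcp_rot: [-179.9, -0.0, 93.5]
wrist_force: [0.8, -0.3, 0.7]
opening: 0.0341
```

{"name": "play_rows", "arguments": {"commands": "0.4 0 0 -4 0;0.4 0 0 -8 0;0.4 0 0 -12 0;0.4 0 0 -16 0;0.4 0 0 -20 0;0.4 0 0 -20 0"}}

```text
time: 10.55
ee_pos: [0.4364, -0.0128, 0.1095]
tcp_rot: [-179.9, -0.0, 93.4]
wrist_force: [0.7, -0.7, -0.5]
opening: 0.0342
```

```bash
python3 - <<'E'
from h import *
o=get_obs(); print(o['time'],o['ee_pos'],o['tcp_rot'],o['opening'],o['wrist_force'])
a=camera("wrist");b=camera("side")
cv2.imwrite("pics/w6.png",a[:,:,::-1])
cv2.imwrite("pics/s6.png",cv2.resize(b[130:290,200:400],None,fx=4,fy=3.75)[:,:,::-1])
E
```

```text
10.55 [ 0.43635771 -0.01283948  0.10948735] [-1.79947431e+02 -5.02158744e-03  9.34243526e+01] 0.03422603012115715 [ 0.73776321 -0.71795403 -0.48763108]
```

View pics/w6.png

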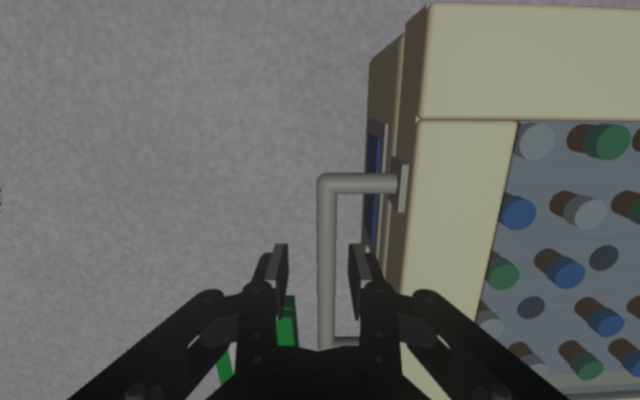

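View pics/s6.png

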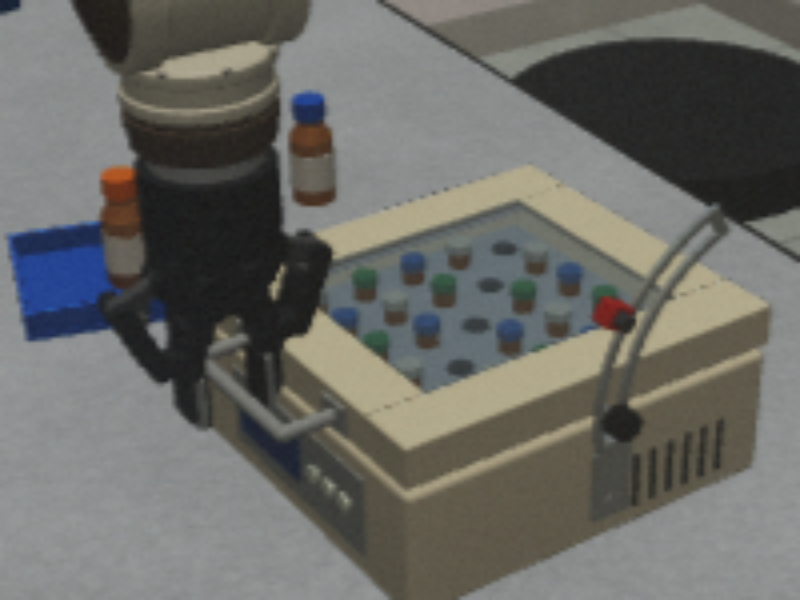

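{"name": "play_rows", "arguments": {"commands": "0.3 1 0 0 0;0.25 3 0 0 0;0.25 5 0 0 0;0.25 5 0 0 0;0.2 5 0 0 0;0 5 0 0 0;0 5 0 0 0;0 5 0 0 0;0 5 0 0 0;0 5 0 0 0", "force": 40}}

```text
time: 11.48
ee_pos: [0.4407, -0.0129, 0.1103]
tcp_rot: [-179.9, 0.0, 93.4]
wrist_force: [-5.9, -0.6, 3.9]
opening: 0.0083
```

```bash
python3 - <<'E'
from h import *
rd=lambda f:cv2.imread(f)[:,:,::-1].copy()
V={}
def red(f,C,box):
    m,l,b=blobs(rd(f),(0,120,60),(6,255,255),5)
    b=[x for x in b if box[0]<x[2][0]<box[1] and box[2]<x[2][1]<box[3]]
    print(f,[(x[1],x[2]) for x in b]); b=max(b,key=lambda x:x[1][4]); return ray(C,(b[1][0]+b[1][2]/2-.5,b[1][1]+b[1][3]/2-.5))
T=cam("top");S=cam("side")
W1=cam("wrist",dict(tcp_rot=[-179.868,-.0224,93.242],ee_pos=np.array([.54957,-.05264,.31975])))
W5=cam("wrist",dict(tcp_rot=[179.9215,.0117,93.26],ee_pos=np.array([.43346,-.016175,.26124])))
R=[red("pics/top0.png",T,(385,400,180,200)),red("pics/side0.png",S,(340,360,200,220)),red("pics/w1.png",W1,(355,390,250,280)),red("pics/w5.png",W5,(475,510,315,345))]
yaw=np.radians(3.45);X=np.array([np.cos(yaw),np.sin(yaw),0]);Y=np.array([-X[1],X[0],0])
hinge=np.array([.4412,-.0135,.115])+.285*X; hinge[2]=.115; print(hinge)
for idx in[(0,1),(0,1,2,3),(1,2),(1,3),(2,3)]:
    P,r=tri([R[i] for i in idx]); v=P-hinge
    print(idx,P.round(4),np.round(r,4),"loc",np.round([v@X,v@Y,v[2]],4),"R",np.hypot(v@X,v[2]).round(4),"ang",np.arctan2(v[2],-v@X).round(4))
# predicted positions of knob pin & clip centre (r 0.14, ) in side image for angles
for a in (0,.5,.53,.56,.59,.62):
    for r in(.12,):
        print(a,[proj(S,hinge-Y*w-X*r*np.cos(a)+np.array([0,0,r*np.sin(a)])).round(1) for w in(.13,.14)])
E
```

```text
pics/top0.png [([390, 188, 6, 9, 39], [392.4, 192.0])]
pics/side0.png [([348, 209, 11, 9, 50], [352.1, 212.5])]
pics/w1.png [([362, 257, 18, 15, 212], [370.4, 263.4])]
pics/w5.png [([481, 320, 23, 21, 283], [493.1, 329.1])]
[0.72568349 0.00365058 0.115     ]
(0, 1) [ 0.611  -0.1348  0.1896] [0.0005 0.0005] loc [-0.1229 -0.1313  0.0746] R 0.1437 ang 0.5455
(0, 1, 2, 3) [ 0.6125 -0.1343  0.1892] [0.002  0.0005 0.0021 0.0016] loc [-0.1213 -0.1309  0.0742] R 0.1422 ang 0.5492
(1, 2) [ 0.6129 -0.135   0.1898] [0.0013 0.0013] loc [-0.1209 -0.1316  0.0748] R 0.1422 ang 0.5539
(1, 3) [ 0.6131 -0.1332  0.1884] [0.0004 0.0004] loc [-0.1206 -0.1298  0.0734] R 0.1412 ang 0.5467
(2, 3) [ 0.6154 -0.1368  0.1862] [0.0011 0.0011] loc [-0.1185 -0.1335  0.0712] R 0.1383 ang 0.5407
0 [array([352.4, 240.5]), array([355.2, 242.6])]
0.5 [array([358.4, 216.8]), array([361.3, 218.9])]
0.53 [array([359.1, 215.4]), array([362. , 217.4])]
0.56 [array([359.8, 213.9]), array([362.7, 215.9])]
0.59 [array([360.6, 212.5]), array([363.5, 214.5])]
0.62 [array([361.3, 211.1]), array([364.3, 213. ])]
```

{"name": "play_rows", "arguments": {"commands": "0 0 0 3 0;0 1 0 8 0;0 1 0 14 0;0 2 0 21 0;0 2 0 28 0;0 3 0 35 0;0 5 0 42 0;0 6 0 49 0;0 7 0 56 0;0 7 0 56 0"}}

```text
time: 12.32
ee_pos: [0.4479, -0.0124, 0.1675]
tcp_rot: [-179.9, -0.1, 93.4]
wrist_force: [-8.4, 2.1, -0.5]
opening: 0.0079
```

```bash
python3 - <<'E'
from h import *
o=get_obs(); print(o['time'],o['ee_pos'],o['opening'],o['wrist_force'])
b=camera("side")
cv2.imwrite("pics/s7.png",cv2.resize(b[130:290,200:400],None,fx=4,fy=3.75)[:,:,::-1])
E
```

```text
12.3167 [ 0.44791472 -0.01243584  0.16745613] 0.007857490486026637 [-8.42230918  2.10759521 -0.48733873]
```

View pics/s7.png

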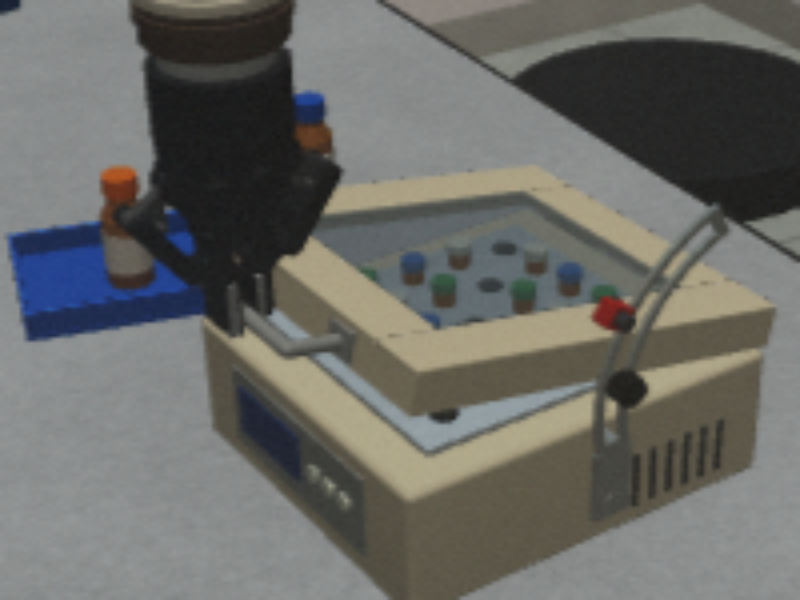

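{"name": "play_rows", "arguments": {"commands": "0 1 0 8 0;0 3 0 16 0;0 5 1 24 0;0 8 1 32 0;0 11 1 40 0;0 14 1 47 0;0 17 1 54 0;0 20 1 60 0;0 23 1 66 0;0 23 1 66 0"}}

```text
time: 13.2
ee_pos: [0.4717, -0.011, 0.2339]
tcp_rot: [-180.0, -0.1, 93.5]
wrist_force: [-7.2, 7.3, 0.1]
opening: 0.0082
```

```bash
python3 - <<'E'
from h import *
o=get_obs(); print(o['time'],o['ee_pos'],o['opening'],o['wrist_force'])
b=camera("side")
cv2.imwrite("pics/s8raw.png",b[:,:,::-1])
cv2.imwrite("pics/s8.png",cv2.resize(b[170:270,300:400],None,fx=6,fy=6,interpolation=2)[:,:,::-1])
E
```

```text
13.2 [ 0.47171103 -0.010987    0.23394988] 0.008245287351481159 [-7.22951296  7.31142765  0.14110635]
```

View pics/s8.png

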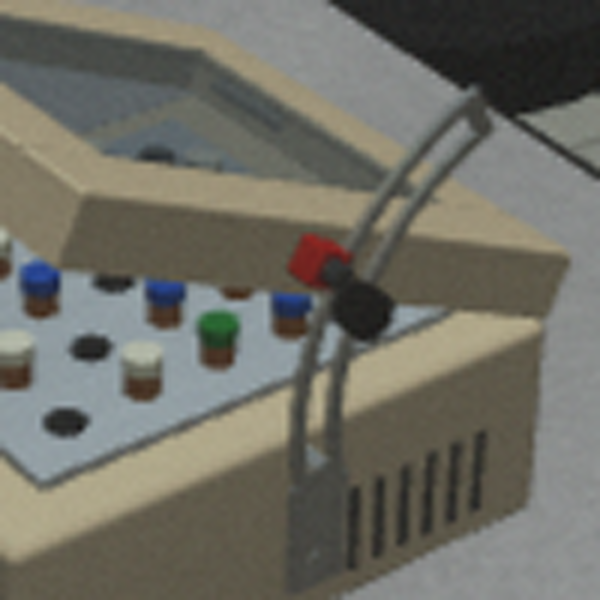

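{"name": "play_rows", "arguments": {"commands": "0 2 1 4 0;0 4 1 8 0;0 6 1 11 0;0 8 2 14 0;0 9 2 17 0;0 11 2 20 0;0 12 2 22 0;0 13 2 24 0;0 13 2 24 0;0 13 2 24 0"}}

```text
time: 14.08
ee_pos: [0.4845, -0.01, 0.257]
tcp_rot: [-180.0, 0.0, 93.4]
wrist_force: [-5.6, 0.3, 0.9]
opening: 0.008
```

```bash
python3 - <<'E'
from h import *
o=get_obs(); print(o['time'],o['ee_pos'],o['opening'],o['wrist_force'])
b=camera("side")
cv2.imwrite("pics/s9raw.png",b[:,:,::-1])
cv2.imwrite("pics/s9.png",cv2.resize(b[170:270,300:400],None,fx=6,fy=6,interpolation=2)[:,:,::-1])
cv2.imwrite("pics/t9.png",camera("top")[:,:,::-1])
m,l,bb=blobs(b,(0,120,60),(6,255,255),5)
print([x for x in bb if 335<x[2][0]<365 and 195<x[2][1]<225])
E
```

```text
14.0833 [ 0.48451323 -0.01000604  0.25702683] 0.007968393445121355 [-5.63764729  0.33770795  0.86726078]
[(1, [349, 209, 10, 9, 48], [352.2, 212.5])]
```

View pics/s9.png

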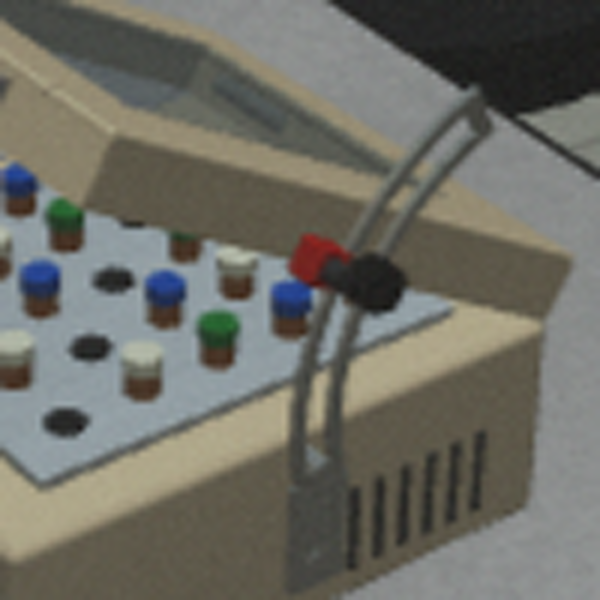

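View pics/t9.png

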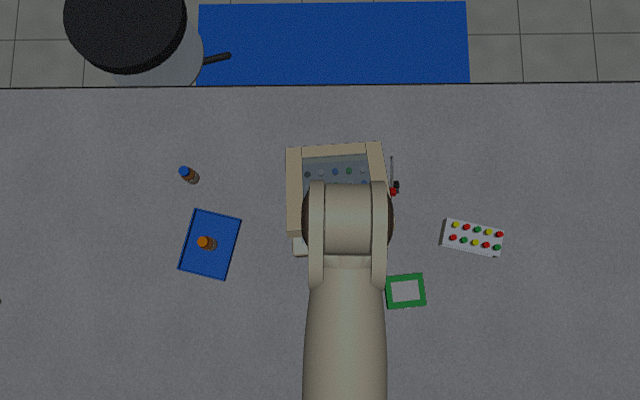

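View pics/s9raw.png

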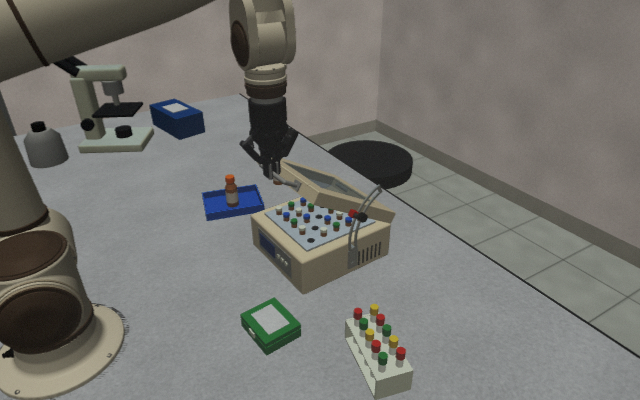

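{"name": "play_rows", "arguments": {"commands": "0 0 0 0 0;0 0 0 0 0;0 0 0 0 0;0 0 0 0 0;0 0 0 0 0;0 0 0 0 0;0 0 0 0 0;0 0 0 0 0"}}

```text
time: 14.85
ee_pos: [0.4845, -0.01, 0.257]
tcp_rot: [-180.0, 0.0, 93.4]
wrist_force: [-6.4, -0.8, 1.0]
opening: 0.0083
```

```bash
python3 - <<'E'
from h import *
from workcell import job_done
o=get_obs(); print(o['time'],o['ee_pos'],o['opening'],o['wrist_force'],np.abs(o['qd']).max())
b=camera("side"); a=cv2.imread("pics/s9raw.png")[:,:,::-1]
def knob(im):
    m,l,bb=blobs(im[205:230,350:375],(0,0,0),(180,255,38),15); return bb
print(knob(a),knob(b)); print(job_done())
E
```

```text
14.85 [ 0.48449155 -0.00999537  0.25695575] 0.00831907830319481 [-6.43689294 -0.75567589  0.96807443] 0.11538046358734767
[(1, [6, 8, 11, 9, 61], [11.9, 12.1])] [(1, [7, 8, 10, 9, 62], [11.9, 12.1])]
the job is handed in; nothing more can be done
None
```

I moved the orange-capped bottle from the lid to the blue tray, lowering it until it touched the floor before letting go. Then I gripped the handle bar, lifted the lid along its arc, and handed the job in at about 14.9 s while still holding it. The system gives no verdict, so these are my own last checks:

- **Bottle:** the side and top views show it standing upright near the middle of the tray.
- **Lid angle:** about 0.546 rad from both the tool's rise and the knob's position in the side view. The clip works out at about 0.548 rad, with pairs of views ranging from 0.541 to 0.554. That puts the knob within about 1 mm of the mark, against the 8 mm allowed.
- **Holding still:** over the last 0.8 s of waiting, the knob stayed on the same pixels and the tool pose did not change.
- **Grip:** it was set to 40 N. The finger opening read about 8 mm on the 10 mm bar, and the bottle also read about 1 mm under its size. A sideways push of about 6 N on the bar remained.
- **Red clip and bystanders:** the clip had not moved in the side view (centroid within about 0.1 px of the start). The bystanders look unmoved in the pictures, though I did not measure them again.

None of the checks failed. The only disagreement was a few millimetres in the handle's position between the side, top and wrist views, which I averaged out.

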